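Fit the drying tube on the purge station and purge it

ROBOT

A 7-joint arm with a two-finger parallel gripper is mounted at the origin on a cart in front of the work surface, level with it; the furniture and walls round the work are solid. World frame = base frame: x ahead of the robot, y to its left, z up, the work surface at z = 0. Lengths are in mm, angles in degrees, forces in N, time in s.
With the tool pointing down it reaches from about 400 to 850 mm from the base axis. Payload 4.5 kg.
Tool frame: the origin (TCP) lies at the very end of the fingers, on their centre line; the grasp point (between the pads) lies 19 mm behind it; z points along the fingers, y is the line along which they close (so a half turn about z gives the same grasp; the last joint's range is limited). The gripper opens to 85 mm and grips with 20 to 120 N. Pads are 22 mm wide; open, the fingers measure 114 mm over their backs; the gripper's body (76 mm by 85 mm) begins 54 mm behind the grasp point. The pads swing forward as they close: fully open they stand 13 mm farther back than shut.
Start: joints at [-62.464, 39.483, -11.15, 89.685, 9.013, 51.709, -12.324], TCP at [270.036, 563.68, 231.317] pointing down, gripper open.
Joint ranges: [-172.22, 172.22], [-26.19, 119.32], [-84.43, 86.54], [7.71, 146.69], [-57.33, 237.33], [2.42, 119.75], [-152.13, 152.13]. Speed limits (degrees/s): [147.25, 147.25, 180, 180, 180, 180, 180].

INTERFACE

Orientations are given as a 3x3 rotation matrix whose columns are the frame's x, y, z axes.
In Python, from rig import arm gives the robot as it stands. The module is installed in compiled form; this text tells all that it offers.
- The arm moves only by the shell command python3 -m creep 'ROWS' [FORCE]. ROWS is JSON, a list of rows, each a list of 5 numbers: the shift along the tool's x, y, z each as a share of 25 cm, from -1 to 1, then the turn about the tool's z as a share of 90 degrees, from -1 to 1, then the finger opening in mm, from 0 to 85.4. In form: [[dx, dy, dz, yaw, fingers], ...]. A call has 1 to 10 rows; each row shifts and turns the commanded pose from where the row before left it, along the tool's axes as they then stand; what a row does not reach is not made up. A row lasts 1/8 s, in which the tool goes at most 62.5 mm and 10.7 degrees, less where a joint would pass 70% of its speed; a pose out of reach is approached as far as the arm can. A call with a number of a shift or a turn outside -1 to 1 is refused whole. A call with a gripper value outside its range is refused whole. The fingers move at their own pace and stop on an object; FORCE is the grip in N (left out, the last holds). Time passes only in rows, so rows that do not move let the fingers close. It gives the time, the measured TCP pose, the force, the opening and the grip force at its end, in the units of the state.
- arm.get_obs(): the state, without advancing time (a new reading comes with each control period).
- arm.grab_frame(name): name is "scene" or "top"; returns a dict with "frame" (420x560x3 uint8, red, green, blue), "fov_y" (degrees; the focal length in pixels is half the picture's height over the tangent of half this angle, whatever the lens; pixels are square), "cx", "cy" (the principal point, pixels), "rvec" (rotation vector, rad) and "tvec" (3), from world to camera coordinates, as OpenCV has them. Camera axes: x right, y down, z forward; pixel columns grow to the right and rows downward; lengths in mm; the calibration is good to about 2 mm. A picture is of the moment at which its call begins. There is no depth.
- arm.sign_off(): hands the job in; it is judged then, once.
The state is a dict: "time_s": time; "q": joint angles; "qvel": joint speeds; "joint_efforts": joint torques, N m; "tool_pos": TCP position; "tcp_rot": TCP orientation; "wrist_force": force on the tool from outside, world axes, zero at the start; "torque": the same for the moment, N m; "gripper_width": opening from 0.0 (shut) to 1.0 (fully open); "grip_force": force on a finger pad.
Only numpy, scipy, OpenCV 4.12 (cv2) and the standard library are available. Lean on these libraries where they do the work, as an engineer would, in place of code of your own. Each camera call takes 0.05 s, during which the arm holds its last target. There are 200 camera calls.

TASK

Push the orange and grey drying tube, open end first, fully home onto the angled brass spigot of the purge station and let go of it. Then press the red cap of the station's canister all the way down and let it spring back up, so that the tube is purged; do not press the cap before the tube is on. Leave the small bottle and the beaker standing where they are.

Things in the scene. Friction and masses are not known exactly. Their poses are not given: they have to be found in the camera images.
- station: Fixed purge station: aluminium plate 160 (x) x 240 (y) mm, top 12 mm above the worktop, with a white canister (60 mm diameter, axis at y = -70 mm) under the red cap, the angled outlet with the brass spigot (foot at y = +42 mm) and a thin steel pipe behind (+x), up to 132 mm high. Origin: centre of the plate's underside; z up; -x faces the robot roughly.
- spigot: Fixed brass stub on the station, 23 mm diameter, 45 mm long, the last 12 mm tapering to 13 mm; it rises from a steel flange 52 mm in diameter. Origin: centre of the flange's outer face (the seat for the tube), 75 mm above the worktop; z runs along the stub to its tip and leans 32 degrees from vertical towards the station's +y.
- sleeve: Loose drying tube, about 0.12 kg, 40 mm outside diameter, 120 mm long, standing on its open end at the start. Lower part grey, bore 26 mm wide and 55 mm deep, open below; upper part orange, solid, with black bands. Origin: centre of the open end; z along the tube to the closed end. On the spigot, origin and z axis agree with those of spigot.
- cap (a joint): Travel of the canister's red cap in m: 0 is up (rest), 0.008 is fully down; sprung, about 6.5 N when fully down.
- cap_top (a point): Centre of the top face of the red cap, a disc 38 mm in diameter; 170 mm above the worktop when up. It is pressed straight down.
- bottle: Small white bottle with screw cap, loose, 42 mm in diameter, 91 mm high, standing; origin at the centre of its underside. To be left alone.
- beaker: Small glass beaker, loose, 44 mm in diameter, 59 mm high, standing; origin at the centre of its underside. To be left alone.
Mind the look-alikes: they are no part of the job. What is meant by the sleeve is not turquoise, and is the larger of those in its own colour.

How it is judged:
By the outcome, as a careful person would: the job done as asked, in the order asked, and still so for the second after the job is handed in, with the robot touching nothing.
It also fails if it takes over 64 s, if anything falls off the work surface, if the arm or the gripper's body presses on something with over 40 N, if the wrist force passes 120 N, or if a joint passes its speed limit or range.

## Working session

There is one attempt and no reset: what is moved stays moved. The work goes in short steps, Python scripts to look and compute and a shell command to move; the robot and the scene stay as the last step left them, time stands still between calls to the robot, and variables do not carry over. Pictures are saved under pics/ and viewed, at most 10 in all, crops included, and the job is handed in when it is done.

```bash
mkdir -p pics
cat > h.py <<'E'
import numpy as np,cv2
from rig import arm
def K(d):
    f=210/np.tan(np.radians(d["fov_y"])/2); return np.array([[f,0,d["cx"]],[0,f,d["cy"]],[0,0,1.]])
def grab(n,fn=None):
    d=arm.grab_frame(n)
    if fn: cv2.imwrite("pics/"+fn,d["frame"][:,:,::-1])
    return d
def proj(d,P): return cv2.projectPoints(np.array(P,float).reshape(-1,3),np.array(d["rvec"],float),np.array(d["tvec"],float),K(d),None)[0].reshape(-1,2)
def ray(d,uv):
    R=cv2.Rodrigues(np.array(d["rvec"],float))[0]; t=np.array(d["tvec"],float).ravel()
    c=-R.T@t; v=R.T@np.linalg.inv(K(d))@np.array([uv[0],uv[1],1.]); return c,v/np.linalg.norm(v)
def atz(d,uv,z):
    c,v=ray(d,uv); return c+v*(z-c[2])/v[2]
def tri(a,b):
    A=np.zeros((3,3));B=np.zeros(3)
    for c,v in (a,b):
        M=np.eye(3)-np.outer(v,v);A+=M;B+=M@c
    p=np.linalg.solve(A,B); return p,[np.linalg.norm((np.eye(3)-np.outer(v,v))@(p-c)) for c,v in (a,b)]
E
python3 - <<'E'
from h import *
import pickle
D={n:grab(n,n+"0.png") for n in("scene","top")}
pickle.dump(D,open("d0.pkl","wb"))
for n in D:
    d=D[n];print(n,d["fov_y"],d["cx"],d["cy"],ray(d,(280,210)))
o=arm.get_obs();print(o["time_s"],o["tool_pos"],np.round(o["tcp_rot"],3),o["gripper_width"])
E
```

```text
scene 50.90383050032977 281.0495782662629 204.73447495193943 (array([-460.70595651, -691.61319542,  628.07644315]), array([ 0.7307143 ,  0.52041688, -0.44184035]))
top 55.1494287119729 274.0080146473184 209.37073582787656 (array([ 247.26019433,  -78.29046982, 1036.70157802]), array([ 0.15276772, -0.00248339, -0.988259  ]))
0.1 [269.85023132 563.09287391 230.54396264] [[-0.902  0.432 -0.001]
 [ 0.432  0.902 -0.002]
 [-0.    -0.002 -1.   ]] 1.000283570707616
```

View pics/scene0.png

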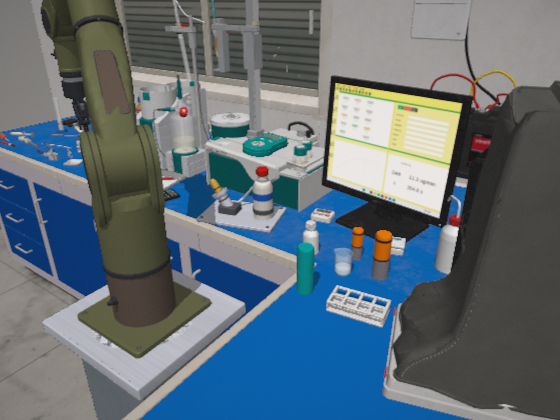

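View pics/top0.png

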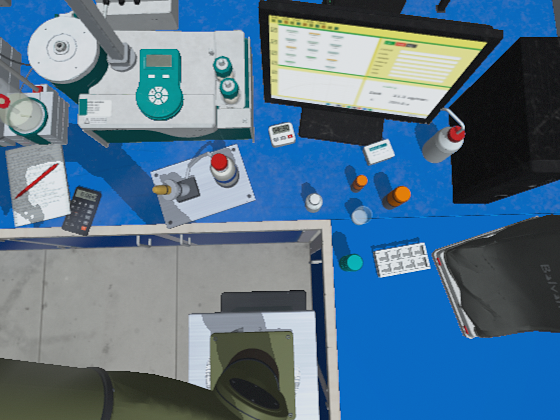

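The look-alikes in the scene view are:
- The large orange and grey tube at (382,255). This is the sleeve.
- The small orange and grey tube at (358,242).
- The turquoise tube at (305,268).

In the top view the large one is at (399,196), the small at (361,183) and the turquoise at (351,262). The station is at scene (245,205) and top (205,185). Next is one close composite to check.

Run:
```python
import pickle,cv2,numpy as np
D=pickle.load(open("d0.pkl","rb"))
def c(n,x,y,w,h): return cv2.resize(D[n]["frame"][y:y+h,x:x+w,::-1],(w*4,h*4),interpolation=cv2.INTER_CUBIC)
a=c("scene",192,160,100,74);b=c("top",145,140,100,74);e=c("scene",330,220,100,74);f=c("top",340,150,100,74)
cv2.imwrite("pics/crop1.png",np.vstack([np.hstack([a,b]),np.hstack([e,f])]))
```

```text
(no output)
```

View pics/crop1.png

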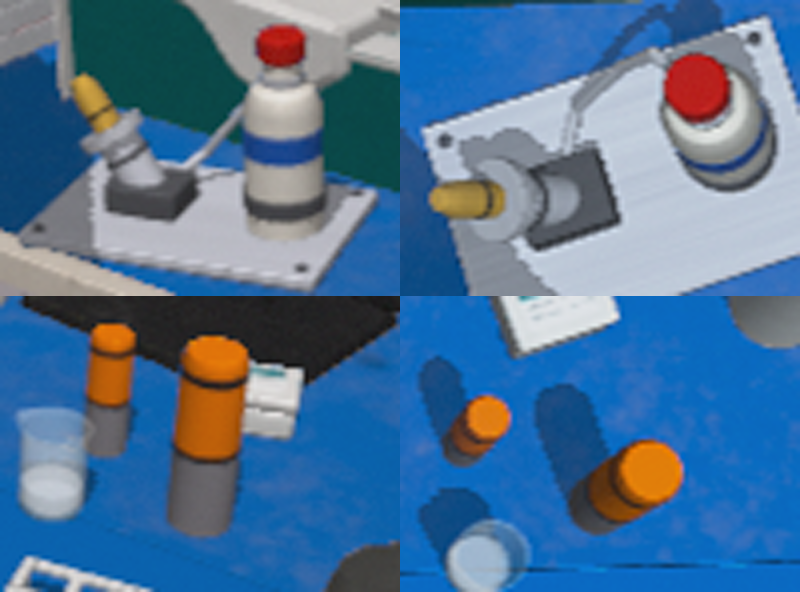

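The bottom crops confirm the choice. The sleeve is the larger orange and grey tube, with its top at scene (383.5,234) and top (402,194). The top crops show the spigot tip at scene (212,180) and top (154,189.5), and the cap at scene (262,168) and top (219,161.5).

Run:
```python
import pickle; from h import *
from scipy.optimize import least_squares
D=pickle.load(open("d0.pkl","rb")); S,T=D["scene"],D["top"]
A=atz(T,(150.5,172),12);B=atz(T,(238.3,143.8),12); print("corners",A,B,np.linalg.norm(A-B))
for n,s,t,z in(("cap",(262.2,168.3),(219.3,161.5),170),("tip",(212,180),(153.8,189.5),113),("sleeve top",(383.5,234),(402.2,194.2),120)):
    print(n,tri(ray(S,s),ray(T,t)),"top@z",atz(T,t,z),"scene@z",atz(S,s,z))
obs=[(T,(150.5,172),(80,120,12)),(T,(238.3,143.8),(80,-120,12)),(S,(270,232.5),(-80,-120,12)),(S,(286.5,208),(80,-120,12)),(S,(197.5,221),(-80,120,12)),
 ]
def W(p,l):
    c,s=np.cos(p[2]),np.sin(p[2]);return np.array([p[0]+c*l[0]-s*l[1],p[1]+s*l[0]+c*l[1],l[2]])
def res(p):
    r=[proj(d,W(p,l))[0]-uv for d,uv,l in obs]
    for d,uv in((S,(262.2,168.3)),(T,(219.3,161.5))): r.append(proj(d,W(p,(p[3],-70,170)))[0]-uv)
    for d,uv in((S,(212,180)),(T,(153.8,189.5))): r.append(proj(d,W(p,(p[4],p[5]+23.8,113)))[0]-uv)
    return np.ravel(r)
m=(A+B)/2; s=least_squares(res,[m[0]-75,m[1],.3,0,0,42]); p=s.x
print(p,np.degrees(p[2]),np.round(s.fun,1))
print("cap",W(p,(p[3],-70,170)),"spigot",W(p,(p[4],p[5],75)),"tip",W(p,(p[4],p[5]+23.8,113)))
# sleeve masks: orange+
f=lambda p:np.ravel([proj(S,(p[0],p[1],120))[0]-(383.5,234),proj(T,(p[0],p[1],120))[0]-(402.2,194.2)])
q=least_squares(f,[500,-150]);print("sleeve",q.x,q.fun)
print([ (n,atz(T,uv,z)) for n,uv,z in(("bottle",(314,196),91),("small",(361,179),80),("beaker",(362,212),30))])
# scene line check for spigot origin & sleeve seated
print(proj(S,W(p,(p[4],p[5],75))),proj(T,W(p,(p[4],p[5],75))))
```

```text
corners [516.95738428 256.72599605  12.        ] [586.46064667  24.37779453  12.        ] 242.52090679518733
cap (array([494.88823132,  51.9063851 , 168.38991046]), [np.float64(0.23224512691676583), np.float64(0.23224512691667343)]) top@z [494.57989116  51.48822427 170.        ] scene@z [491.36372266  49.45658689 170.        ]
tip (array([449.33031407, 215.83051577, 108.38184305]), [np.float64(0.8793586220818518), np.float64(0.879358622081785)]) top@z [447.74745773 215.02933247 113.        ] scene@z [441.70580096 207.00225254 113.        ]
sleeve top (array([ 417.84885818, -364.32003378,  118.01742812]), [np.float64(0.054193412262926954), np.float64(0.054193412262954155)]) top@z [ 417.45050716 -363.65382093  120.        ] scene@z [ 414.49238987 -365.62353828  120.        ]
[4.73473585e+02 1.16802899e+02 2.94692198e-01 6.88455679e-01
 3.45670250e+00 7.68233984e+01] 16.884619214312856 [ 0.7  0.6 -0.3  0.6  0.3 -1.8  0.6 -0.3 -1.6 -2.1  0.5 -0.4  0.7  0.
 -0.4 -1.1  0.4  0.1]
cap [494.46353541  50.02044662 170.        ] spigot [454.46827696 191.31854571  75.        ] tip [447.55567809 214.09256549 113.        ]
sleeve [ 417.02357587 -364.24816271] [-0.11190781 -0.59854022  0.27249266  0.17384797]
[('bottle', array([ 424.85609686, -162.84679265,   91.        ])), ('small', array([ 465.41630118, -279.50506687,   80.        ])), ('beaker', array([ 391.61078088, -287.37752434,   30.        ]))]
[[219.4038138  191.13019111]] [[168.32636452 189.67121949]]
```

Everything agrees: the plate side measures 242 mm, the heights are within 2 to 5 mm, and the flange offset of 77 mm matches 42 plus the lean. The spigot is at about (453,191,75) with station yaw 16.9°. First I turn the closing axis to the station's x.

```bash
python3 -m creep '[[0,0,0,0.119,85],[0,0,0,0.119,85],[0,0,0,0.119,85],[0,0,0,0.119,85],[0,0,0,0.052,85],[0,0,0,0,85]]' 20
cat >> h.py <<'E'
def go(*P):
    o=arm.get_obs();R=np.array(o["tcp_rot"]);p=np.array(o["tool_pos"])
    print("yaw",np.degrees(np.arctan2(R[1,1],R[0,1])),"z",R[:,2],"p",p,"F",np.round(o["wrist_force"],1),"w",o["gripper_width"],o["grip_force"],o["time_s"])
    for t in P:
        s=R.T@(np.array(t,float)-p)/250;print(t,"share",np.round(s,4),"rows",np.linalg.norm(s)*4);p=np.array(t,float)
E
python3 -c "
from h import *
go((480,250,240),(490,0,240),(417,-364,200),(417,-364,76))"
```

```text
time_s: 0.85
tool_pos: [269.7, 563.5, 230.9]
tcp_rot: [[-0.292, 0.957, -0.0], [0.957, 0.292, -0.001], [-0.001, -0.0, -1.0]]
wrist_force: [0.4, 0.3, -1.1]
gripper_width: 0.996
grip_force: 0.0
yaw 16.953791357232124 z [-1.39886830e-04 -8.90688839e-04 -9.99999594e-01] p [269.72421563 563.4714418  230.90251515] F [ 0.4  0.3 -1.1] w 0.9961507127765117 0.0 0.85
(480, 250, 240) share [-1.4447  0.4389 -0.0354] rows 6.041202837527967
(490, 0, 240) share [-9.682e-01 -2.533e-01  9.000e-04] rows 4.003198721022977
(417, -364, 200) share [-1.3074 -0.7038  0.1613] rows 5.974345152399549
(417, -364, 76) share [4.00e-04 2.00e-04 4.96e-01] rows 1.9840000000000002
```

```bash
python3 -m creep '[[-0.18,0.055,-0.01,0,85],[-0.18,0.055,-0.01,0,85],[-0.18,0.055,-0.01,0,85],[-0.18,0.055,-0.01,0,85],[-0.18,0.055,0,0,85],[-0.18,0.055,0,0,85],[-0.18,0.055,0,0,85],[-0.18,0.055,0,0,85]]' >/dev/null
python3 -m creep '[[-0.162,-0.042,0,0,85],[-0.162,-0.042,0,0,85],[-0.162,-0.042,0,0,85],[-0.162,-0.042,0,0,85],[-0.162,-0.042,0,0,85],[-0.162,-0.042,0,0,85],[-0.163,-0.088,0,0,85],[-0.163,-0.088,0,0,85],[-0.163,-0.088,0,0,85],[-0.163,-0.088,0,0,85]]' >/dev/null
python3 -m creep '[[-0.163,-0.088,0.04,0,85],[-0.163,-0.088,0.04,0,85],[-0.163,-0.088,0.04,0,85],[-0.1,-0.06,0,0,85],[0,0,0,0,85],[0,0,0,0,85]]'
python3 -c "
from h import *
go((417,-364,200),(417,-364,76))"
```

```text
time_s: 3.85
tool_pos: [418.9, -344.4, 211.2]
tcp_rot: [[-0.292, 0.956, 0.0], [0.956, 0.292, 0.001], [0.001, 0.001, -1.0]]
wrist_force: [0.8, -0.3, -0.1]
gripper_width: 0.999
grip_force: 0.0
yaw 16.98867657772018 z [ 2.04524470e-04  1.32385830e-03 -9.99999103e-01] p [ 418.86628501 -344.4464919   211.15620885] F [ 0.8 -0.3 -0.1] w 0.9986622165224033 0.0 3.85
(417, -364, 200) share [-0.0727 -0.03    0.0445] rows 0.36143135699958656
(417, -364, 76) share [-6.00e-04 -3.00e-04  4.96e-01] rows 1.984
```

```bash
python3 -m creep '[[-0.072,-0.03,0.045,0,85],[0,0,0.1,0,85],[0,0,0.1,0,85],[0,0,0.1,0,85],[0,0,0.1,0,85],[0,0,0.08,0,85],[0,0,0.03,0,85],[0,0,0,0,85]]' >/dev/null
python3 -c "
from h import *
go((417,-364,72))
a=grab('scene');b=grab('top')
c=lambda d,x,y:cv2.resize(d['frame'][y:y+75,x:x+100,::-1],(400,300),interpolation=cv2.INTER_CUBIC)
cv2.imwrite('pics/crop2.png',np.hstack([c(a,330,190),c(b,350,160)]))"
```

```text
yaw 16.90786995853169 z [-5.53936622e-04  3.53426982e-04 -9.99999784e-01] p [ 416.48139553 -365.09623287   72.08287298] F [0.3 0.4 0.1] w 0.9976551748078298 0.0 4.85
(417, -364, 72) share [0.0036 0.0033 0.0003] rows 0.01944868957496148
```

View pics/crop2.png

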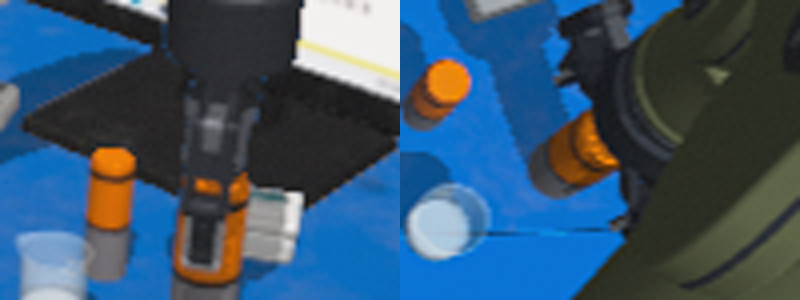

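The sleeve stands between the fingers, with the near finger at crop (206,230) centred on the tube at (212,230). The neighbouring items are clear. I close on it and lift.

```bash
python3 -m creep '[[0,0,0,0,30],[0,0,0,0,30],[0,0,0,0,30],[0,0,0,0,30],[0,0,0,0,30],[0,0,0,0,30],[0,0,0,0,30]]' 30
python3 -m creep '[[0,0,-0.03,0,30],[0,0,-0.1,0,30],[0,0,-0.15,0,30],[0,0,-0.15,0,30],[0,0,-0.15,0,30],[0,0,-0.1,0,30],[0,0,0,0,30]]'
python3 -c "
from h import *
go((417,-364,242),(490,0,242),(470,120,242),(445,218,242))"
```

```text
time_s: 5.82
tool_pos: [417.3, -365.2, 73.0]
tcp_rot: [[-0.291, 0.957, 0.001], [0.957, 0.291, -0.001], [-0.001, 0.001, -1.0]]
wrist_force: [1.4, 0.6, 5.7]
gripper_width: 0.462
grip_force: 30.2
time_s: 6.7
tool_pos: [416.9, -365.7, 244.0]
tcp_rot: [[-0.29, 0.957, 0.002], [0.957, 0.29, -0.002], [-0.003, 0.002, -1.0]]
wrist_force: [-0.4, 0.7, -2.4]
gripper_width: 0.46
grip_force: 30.2
yaw 16.85440320452196 z [ 0.00226979 -0.0020401  -0.99999534] p [ 416.85036103 -365.70334355  244.01439664] F [-0.4  0.7 -2.4] w 0.46031409783347227 30.160010989493458 6.7
(417, -364, 242) share [0.0064 0.0025 0.008 ] rows 0.04227624169368856
(490, 0, 242) share [ 1.3088  0.7016 -0.0023] rows 5.939966329870902
(470, 120, 242) share [ 0.4826  0.0626 -0.0012] rows 1.9464840096954303
(445, 218, 242) share [ 0.4042  0.018  -0.001 ] rows 1.6182163019819076
```

```bash
python3 -m creep '[[0,0,-0.1,0,30],[0.1,0.05,-0.08,0,30],[0.16,0.088,0,0,30],[0.16,0.088,0,0,30],[0.16,0.088,0,0,30],[0.16,0.088,0,0,30],[0.16,0.088,0,0,30],[0.16,0.088,0,0,30],[0.16,0.088,0,0,30],[0.14,0.03,0,0,30]]' >/dev/null
python3 -m creep '[[0.14,0.013,0,0,30],[0.14,0.013,0,0,30],[0.14,0.013,0,0,30],[0.14,0.013,0,0,30],[0.1,0.013,0,0,30],[0,0,0,0,30],[0,0,0,0,30]]'
python3 -c "
from h import *
go((448,207,230),(448,207,195))"
```

```text
time_s: 8.82
tool_pos: [451.5, 171.9, 286.6]
tcp_rot: [[-0.289, 0.957, -0.002], [0.957, 0.289, -0.002], [-0.001, -0.002, -1.0]]
wrist_force: [-1.0, 0.1, -1.3]
gripper_width: 0.466
grip_force: 30.3
yaw 16.819146055168172 z [-0.00201641 -0.0019498  -0.99999607] p [451.46994863 171.92520077 286.56295661] F [-1.   0.1 -1.3] w 0.4655368456911004 30.313580539659597 8.825
(448, 207, 230) share [0.1386 0.0279 0.226 ] rows 1.0663312980503683
(448, 207, 195) share [0.0002 0.0003 0.14  ] rows 0.5599999999999999
```

```bash
python3 -m creep '[[0.07,0.014,0,0,30],[0.069,0.014,0,0,30],[0,0,0.1,0,30],[0,0,0.12,0,30],[0,0,0.1,0,30],[0,0,0.04,0,30],[0,0,0,0,30],[0,0,0,0,30]]' >/dev/null
python3 -c "
from h import *
import pickle
go((448,207,195))
a=grab('scene');b=grab('top');pickle.dump((a,b),open('d1.pkl','wb'))
c=lambda d,x,y:cv2.resize(d['frame'][y:y+100,x:x+66,::-1],(396,600),interpolation=cv2.INTER_CUBIC)
cv2.imwrite('pics/crop3.png',np.hstack([c(a,192,125),c(b,130,140)]))
p=np.array(arm.get_obs()['tool_pos'])
for dz in(-72,48):print(proj(a,p+[0,0,dz]),proj(b,p+[0,0,dz]))"
```

```text
yaw 16.891125582177786 z [ 0.00168155  0.00109041 -0.99999799] p [449.20218554 209.35773865 198.39898697] F [-0.4  0.  -1. ] w 0.4646755183951642 30.32260370120639 9.825
(448, 207, 195) share [-0.0076 -0.0074  0.0136] rows 0.06892508457562396
[[212.86437804 175.04171005]] [[154.53953108 187.65279531]]
[[210.04534311 137.23333334]] [[136.1800425  175.36396754]]
```

View pics/crop3.png

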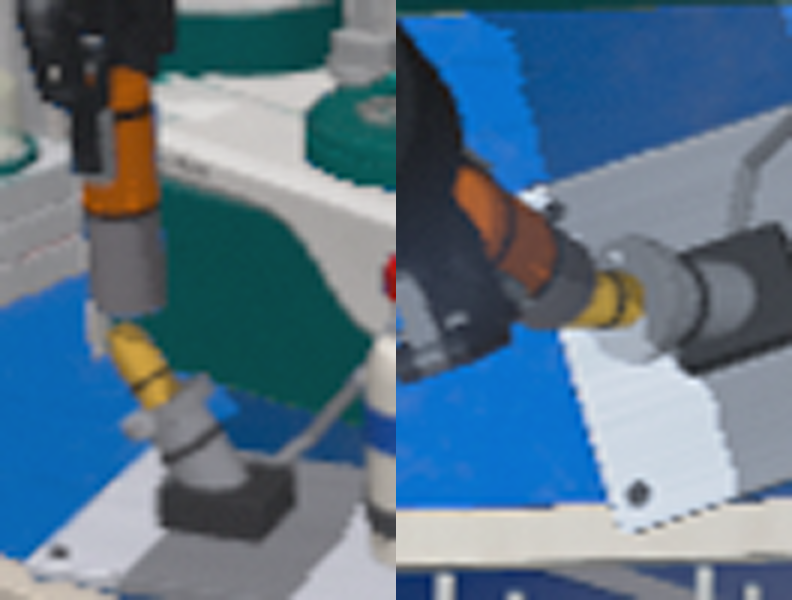

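```bash
cat > fit.py <<'E'
import pickle; from h import *
from scipy.optimize import minimize
D=pickle.load(open("d0.pkl","rb")); S,T=D["scene"],D["top"]
ys=np.array([-.2907,.957,0]);xs=np.array([.957,.2907,0]);a=.53*ys+.848*np.array([0,0,1]);n=np.cross(a,xs)
th=np.linspace(0,2*np.pi,40)
def ring(c,r,e1,e2): return c+r*(np.outer(np.cos(th),e1)+np.outer(np.sin(th),e2))
def hullmask(d,P,k=8,x0=0,y0=0,w=0,h=0):
    m=np.zeros((h*k,w*k),np.uint8);q=(proj(d,P)+.5-[x0,y0])*k
    cv2.fillConvexPoly(m,cv2.convexHull(np.round(q).astype(np.int32)),1);return cv2.resize(m.astype(np.float32),(w,h),interpolation=cv2.INTER_AREA)
def stub(O): return np.vstack([ring(O+s*a,r,xs,n) for s,r in((3,11.5),(33,11.5),(45,6.5))])
if __name__=="__main__":
    W=[(S,205,172,30,30),(T,148,180,28,22)];M=[]
    for d,x,y,w,h in W:
        c=cv2.cvtColor(d["frame"][y:y+h,x:x+w],cv2.COLOR_RGB2HSV); m=(cv2.inRange(c,(14,90,60),(32,255,255))>0).astype(np.uint8)
        k,l,st,_=cv2.connectedComponentsWithStats(m); ii=1+np.argsort(-st[1:,4])[:2];print(st[1:])
        m=np.isin(l,[i for i in ii if st[i,4]>=4]).astype(np.uint8)
        pts=np.argwhere(m)[:,::-1].astype(np.int32);hm=np.zeros_like(m);cv2.fillConvexPoly(hm,cv2.convexHull(pts.reshape(-1,1,2)),1);M.append(hm.astype(float))
    def cost(p,s0=None):
        O=np.array([p[0],p[1],p[2] if len(p)>2 else 75.]);return sum(np.abs(hullmask(d,stub(O),8,x,y,w,h)-m).sum() for (d,x,y,w,h),m in zip(W,M))
    for s in([453,191],[453,191,75]):
        r=minimize(cost,s,method="Nelder-Mead",options=dict(initial_simplex=np.vstack([s]+[np.array(s)+6*e for e in np.eye(len(s))])));print(r.x,r.fun,[m.sum() for m in M])
    # same for the red cap: top disc
    W=[(S,250,160,26,26),(T,205,145,30,30)];M=[]
    for d,x,y,w,h in W:
        c=d["frame"][y:y+h,x:x+w].astype(int);M.append(((c[...,0]>90)&(c[...,1]<60)&(c[...,2]<60)).astype(float))
    def cap(p): return np.vstack([ring(np.array([p[0],p[1],z]),19,*np.eye(3)[:2]) for z in(170,170-p[2])])
    cost=lambda p:sum(np.abs(hullmask(d,cap(p),8,x,y,w,h)-m).sum() for (d,x,y,w,h),m in zip(W,M))
    s=np.array([494,50,15.]);r=minimize(cost,s,method="Nelder-Mead",options=dict(initial_simplex=np.vstack([s]+[s+6*e for e in np.eye(3)])));print("cap",r.x,r.fun,[m.sum() for m in M])
    A,B=pickle.load(open("d1.pkl","rb")); out=[]
    p=np.array([449.2,209.4,198.4])
    for d,x,y in((A,192,125),(B,130,140)):
        im=cv2.resize(d["frame"][y:y+100,x:x+66,::-1],(396,600),interpolation=cv2.INTER_CUBIC)
        O=np.array([453,191,75.])
        for P,col in((ring(p-[0,0,72],20,*np.eye(3)[:2]),(0,255,0)),(ring(p+[0,0,20],20,*np.eye(3)[:2]),(0,255,0)),(ring(O+45*a,6.5,xs,n),(255,0,255)),(ring(O,26,xs,n),(255,0,255))):
            cv2.polylines(im,[np.round((proj(d,P)+.5-[x,y])*6).astype(np.int32)],True,col,1)
        out.append(im)
    cv2.imwrite("pics/ov.png",np.hstack(out))
E
python3 fit.py
```

```text
[[ 5  7 12 14 96]]
[[  5   5  18   9 128]]
[454.80834675 192.08138514] 39.703125 [np.float64(104.0), np.float64(140.0)]
[455.79320893 192.79568781  72.45286367] 32.96875 [np.float64(104.0), np.float64(140.0)]
cap [495.51048117  53.13186097  13.85938389] 83.125 [np.float64(97.0), np.float64(210.0)]
```

View pics/ov.png

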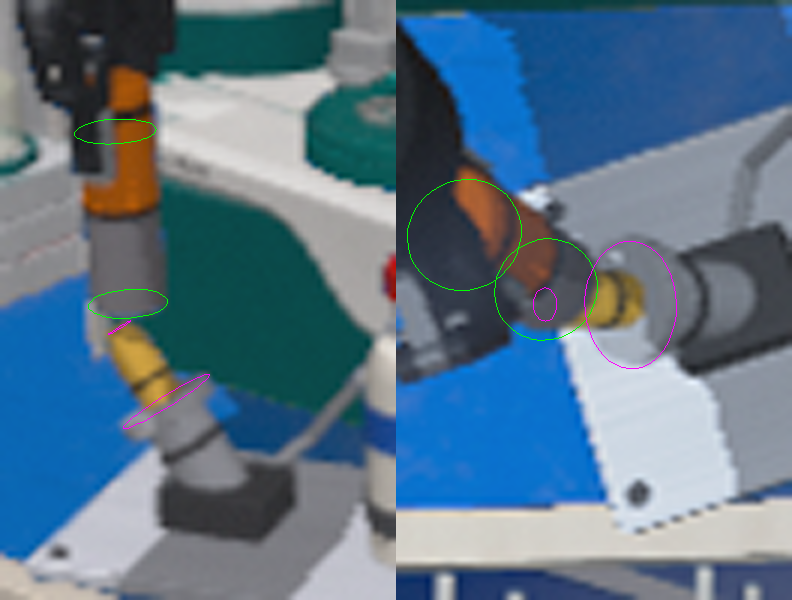

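The overlay agrees within about 1 px. The tube's open end is centred over the tip, a little towards the station's +y, which is the side I want. Next I lower until the tip enters the bore, then swing the tube over in the pads.

```bash
python3 -m creep '[[0,0,0.03,0,30],[0,0,0.03,0,30],[0,0,0.024,0,30],[0,0,0,0,30]]' 20
python3 -m creep '[[0.025,0,0.004,0,30],[0.025,0,0.004,0,30],[0,0,0,0,30]]'
```

```text
time_s: 10.42
tool_pos: [448.1, 208.5, 175.9]
tcp_rot: [[-0.29, 0.957, -0.001], [0.957, 0.29, -0.001], [-0.0, -0.001, -1.0]]
wrist_force: [-0.1, 0.4, -1.5]
gripper_width: 0.459
grip_force: 30.3
time_s: 10.8
tool_pos: [445.3, 221.0, 174.7]
tcp_rot: [[-0.291, 0.957, 0.001], [0.957, 0.291, 0.0], [-0.0, 0.001, -1.0]]
wrist_force: [1.7, -1.8, -0.4]
gripper_width: 0.459
grip_force: 22.9
```

```bash
python3 -m creep '[[0.0246,0,0.008,0,30],[0.0246,0,0.008,0,30],[0,0,0,0,30]]'
python3 -m creep '[[0.0234,0,0.0112,0,30],[0.0234,0,0.0112,0,30],[0,0,0,0,30]]'
python3 -c "
from h import *
import pickle
a=grab('scene');b=grab('top')
c=lambda d,x,y:cv2.resize(d['frame'][y:y+100,x:x+66,::-1],(396,600),interpolation=cv2.INTER_CUBIC)
cv2.imwrite('pics/crop4.png',np.hstack([c(a,182,125),c(b,125,140)]))"
```

```text
time_s: 11.18
tool_pos: [441.4, 233.5, 170.5]
tcp_rot: [[-0.292, 0.957, 0.001], [0.957, 0.292, 0.001], [0.001, 0.001, -1.0]]
wrist_force: [1.7, -0.6, 0.1]
gripper_width: 0.464
grip_force: 22.6
time_s: 11.55
tool_pos: [437.9, 244.5, 164.7]
tcp_rot: [[-0.292, 0.957, 0.0], [0.957, 0.292, 0.001], [0.001, 0.0, -1.0]]
wrist_force: [1.5, -0.6, -0.1]
gripper_width: 0.464
grip_force: 22.3
```

View pics/crop4.png

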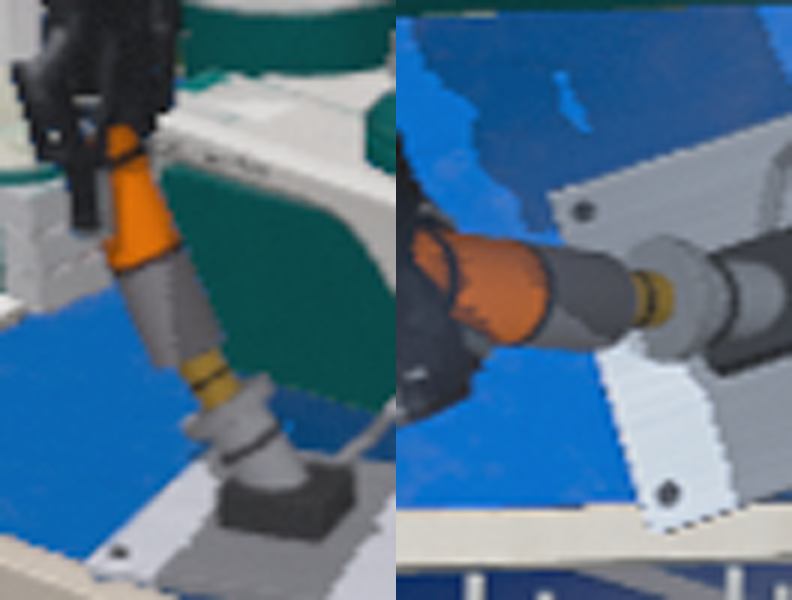

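The scene crop shows the tube tilted about 24° with its mouth over the brass, near (190,350). In the top view it lies in line with the stub. I finish the tilt and start pushing along the axis.

```bash
python3 -m creep '[[0.022,0,0.0148,0,30],[0.022,0,0.0148,0,30],[0,0,0,0,30]]'
python3 -m creep '[[-0.0106,0,0.017,0,30],[-0.0106,0,0.017,0,30],[-0.0106,0,0.017,0,30],[0,0,0,0,30]]'
```

```text
time_s: 12.02
tool_pos: [434.5, 254.8, 157.1]
tcp_rot: [[-0.291, 0.957, -0.0], [0.957, 0.291, 0.0], [0.0, -0.0, -1.0]]
wrist_force: [1.8, 0.1, 0.1]
gripper_width: 0.461
grip_force: 21.0
time_s: 12.52
tool_pos: [436.8, 246.0, 144.2]
tcp_rot: [[-0.29, 0.957, -0.001], [0.957, 0.29, -0.001], [-0.0, -0.001, -1.0]]
wrist_force: [1.6, -0.8, -2.1]
gripper_width: 0.467
grip_force: 20.7
```

Little force so far. About 14 mm remain, which I take in small rows while watching for the rise at the seat.

```bash
python3 -m creep '[[-0.0106,0,0.017,0,30],[-0.0085,0,0.0136,0,30],[0,0,0,0,30]]' 40
python3 -m creep '[[-0.0053,0,0.0085,0,30],[-0.0042,0,0.0068,0,30],[0,0,0,0,30]]'
python3 -c "
from h import *
a=grab('scene');b=grab('top')
c=lambda d,x,y:cv2.resize(d['frame'][y:y+100,x:x+66,::-1],(396,600),interpolation=cv2.INTER_CUBIC)
cv2.imwrite('pics/crop5.png',np.hstack([c(a,182,125),c(b,125,140)]))"
```

```text
time_s: 12.9
tool_pos: [438.3, 241.6, 136.8]
tcp_rot: [[-0.29, 0.957, -0.001], [0.957, 0.29, -0.001], [-0.0, -0.001, -1.0]]
wrist_force: [-0.2, -0.2, -2.3]
gripper_width: 0.456
grip_force: 40.4
time_s: 13.28
tool_pos: [438.6, 241.6, 134.2]
tcp_rot: [[-0.292, 0.956, 0.0], [0.956, 0.292, 0.003], [0.002, 0.001, -1.0]]
wrist_force: [-2.1, 2.7, 8.1]
gripper_width: 0.46
grip_force: 41.0
```

View pics/crop5.png

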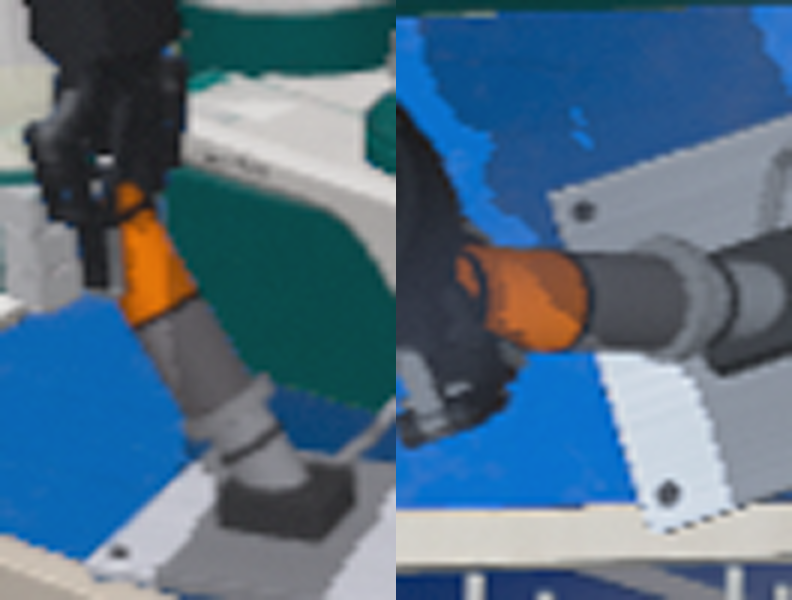

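No brass is visible any more: the mouth rests on the flange at (225,395) in the scene crop. The force has risen to 9 N along the axis, so I push a little more firmly to be sure it is home.

```bash
python3 -m creep '[[-0.0042,0,0.0068,0,30],[-0.0042,0,0.0068,0,30],[0,0,0,0,30]]'
python3 -m creep '[[-0.0042,0,0.0068,0,30],[0,0,0,0,30]]'
```

```text
time_s: 13.75
tool_pos: [438.7, 243.7, 132.0]
tcp_rot: [[-0.295, 0.955, 0.001], [0.955, 0.295, 0.008], [0.007, 0.004, -1.0]]
wrist_force: [-7.3, 9.9, 18.0]
gripper_width: 0.455
grip_force: 41.1
time_s: 14.0
tool_pos: [438.6, 244.1, 131.4]
tcp_rot: [[-0.297, 0.955, 0.002], [0.955, 0.297, 0.01], [0.009, 0.005, -1.0]]
wrist_force: [-9.9, 11.2, 28.6]
gripper_width: 0.458
grip_force: 42.3
```

Axial force is about 31 N with no more travel, so the tube is seated. I ease the load off, open, rise, and look.

```bash
python3 -m creep '[[0.0105,0,-0.017,0,30],[0,0,0,0,30],[0,0,0,0,85],[0,0,0,0,85],[0,0,0,0,85],[0,0,0,0,85],[0,0,0,0,85]]' 20
python3 -m creep '[[0,0,-0.03,0,85],[0,0,-0.1,0,85],[0,0,-0.15,0,85],[0,0,-0.15,0,85],[0,0,-0.05,0,85],[0,0,0,0,0],[0,0,0,0,0]]'
python3 -c "
from h import *
import pickle
a=grab('scene');b=grab('top');pickle.dump((a,b),open('d2.pkl','wb'))
import fit
O=np.array([454.5,191.5,75.]);out=[]
for d,x,y in((a,182,125),(b,125,140)):
    im=cv2.resize(d['frame'][y:y+100,x:x+66,::-1],(396,600),interpolation=cv2.INTER_CUBIC)
    for s in(0,120):cv2.polylines(im,[np.round((proj(d,fit.ring(O+s*fit.a,20,fit.xs,fit.n))+.5-[x,y])*6).astype(np.int32)],True,(0,255,0),1)
    out.append(im)
cv2.imwrite('pics/crop6.png',np.hstack(out))
go((495,51.5,250),(495,51.5,185))"
```

```text
time_s: 14.88
tool_pos: [439.3, 239.1, 132.4]
tcp_rot: [[-0.29, 0.957, -0.0], [0.957, 0.29, -0.0], [-0.0, -0.0, -1.0]]
wrist_force: [-0.2, 0.7, -0.1]
gripper_width: 0.991
grip_force: 0.0
time_s: 15.75
tool_pos: [438.5, 238.7, 251.4]
tcp_rot: [[-0.29, 0.957, -0.002], [0.957, 0.29, -0.001], [-0.001, -0.002, -1.0]]
wrist_force: [-0.6, 0.5, 0.1]
gripper_width: 0.599
grip_force: 0.0
yaw 16.887373032879893 z [-0.00227764 -0.00142945 -0.99999638] p [438.58534748 238.77018167 251.24370236] F [ 0.4  0.3 -0.2] w 0.4201432261673423 0.0 15.85
(495, 51.5, 250) share [-0.7823 -0.0017  0.0055] rows 3.129392253122375
(495, 51.5, 185) share [2.0e-04 7.0e-04 2.6e-01] rows 1.0400000000000003
```

View pics/crop6.png

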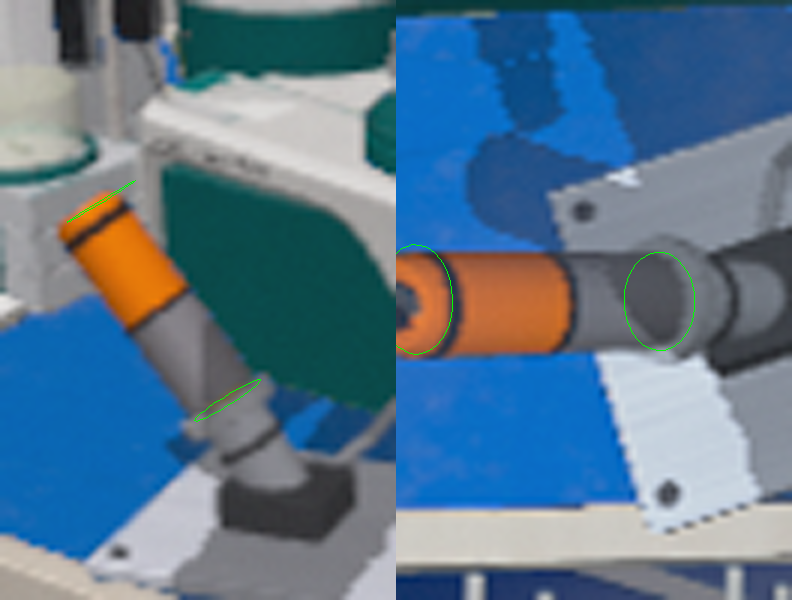

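The tube stays on the spigot by itself, with its mouth at the flange, near (225,400) in the scene crop. It droops slightly within the bore's play. Before pressing the cap I check the seating depth numerically, fitting the orange part now against the same fit in the first pictures.

Run:
```python
import pickle; from h import *; from fit import *
A,B=pickle.load(open("d2.pkl","rb"))
def om(d,w):
    x,y,W,H=w;c=cv2.cvtColor(d["frame"][y:y+H,x:x+W],cv2.COLOR_RGB2HSV);m=cv2.inRange(c,(5,180,70),(18,255,255))
    m=(m>0).astype(np.uint8);k,l,st,_=cv2.connectedComponentsWithStats(m);l2=np.isin(l,[i for i in range(1,k) if st[i,4]>12]).astype(np.uint8)
    h=np.zeros_like(m);cv2.fillConvexPoly(h,cv2.convexHull(np.argwhere(l2)[:,::-1].astype(np.int32).reshape(-1,1,2)),1);return h.astype(float)
def fitit(views,model,s,st):
    M=[om(d,w) for d,w in views]
    cost=lambda p:sum(np.abs(hullmask(d,model(p),8,*w)-m).sum() for (d,w),m in zip(views,M))
    r=minimize(cost,s,method="Nelder-Mead",options=dict(initial_simplex=np.vstack([s]+[np.array(s)+v for v in np.diag(st)]),maxiter=600));print(np.round(r.x,2),r.fun,[m.sum() for m in M])
    return r.x
e=np.eye(3)
tube=lambda b,ax,e1,e2,s0,s1:np.vstack([ring(b+s0*ax,20,e1,e2),ring(b+(s1-3)*ax,20,e1,e2),ring(b+s1*ax,17,e1,e2)])
p=fitit([(S,(365,225,35,60)),(T,(385,180,30,40))],lambda p:tube(np.array([p[0],p[1],0]),e[2],e[0],e[1],p[2],p[3]),[417,-364,55,120],[4,4,8,6])
def seat(q):
    t=np.radians(q[0]);ax=np.sin(t)*ys+np.cos(t)*e[2];return tube(np.array([454.5,191.5,75])+q[2]*xs+q[1]*ax+q[3]*np.cross(ax,xs),ax,xs,np.cross(ax,xs),p[2],p[3])
fitit([(A,(185,150,40,40)),(B,(105,165,60,40))],seat,[33,0,0,0],[4,4,3,3])
```

```text
[ 419.96 -363.42   56.12  119.19] 73.546875 [np.float64(490.0), np.float64(320.0)]
[36.01  1.7   0.21  2.62] 255.453125 [np.float64(255.0), np.float64(328.0)]
```

The depth fit gives about 1.7 mm with scatter. To settle it, I press the shut fingertips on the closed end along the axis.

```bash
python3 -m creep '[[0.056,0.003,0.05,0,0],[0.056,0.003,0.1,0,0],[0,0,0.08,0,0],[0,0,0.027,0,0],[0,0,0,0,0]]' | grep -E "pos|force"
python3 -m creep '[[-0.0085,0,0.0136,0,0],[-0.0085,0,0.0136,0,0],[0,0,0,0,0]]' | grep -E "pos|force"
python3 -m creep '[[-0.0064,0,0.0102,0,0],[-0.0042,0,0.0068,0,0],[0,0,0,0,0]]'| grep -E "pos|force"
```

```text
tool_pos: [432.2, 266.6, 187.6]
wrist_force: [-1.1, 0.3, -0.2]
grip_force: 0.0
tool_pos: [434.0, 262.0, 181.5]
wrist_force: [0.8, -0.9, -0.7]
grip_force: 0.0
tool_pos: [435.7, 262.7, 179.1]
wrist_force: [-2.0, 2.0, 13.5]
grip_force: 6.2
```

```bash
python3 -m creep '[[-0.0064,0,0.0102,0,0],[0,0,0,0,0]]'| grep -E "pos|force"
python3 -m creep '[[-0.0042,0,0.0068,0,0],[0,0,0,0,0]]'| grep -E "pos|force"
```

```text
tool_pos: [436.8, 263.7, 178.4]
wrist_force: [-4.4, 4.4, 27.4]
grip_force: 12.7
tool_pos: [437.4, 264.1, 178.1]
wrist_force: [-7.2, 6.5, 37.6]
grip_force: 17.3
```

The stack is stiff at 38 N with hardly any travel, so the tube is home. I retract and go above the cap.

```bash
python3 -m creep '[[0.03,0,-0.05,0,0],[0,0,-0.12,0,0],[0,0,-0.12,0,0],[-0.1,0,0,0,0],[-0.2,0,0,0,0],[-0.2,0,0,0,0],[-0.2,0,0,0,0],[-0.1,0,0,0,0],[0,0,0,0,0],[0,0,0,0,0]]' | grep -E "pos|force"
python3 -c "
from h import *
go((495,51.5,250),(495,51.5,178))"
```

```text
tool_pos: [490.9, 74.4, 245.3]
wrist_force: [-0.3, 0.2, -0.3]
grip_force: 0.0
yaw 16.96353884119099 z [-4.84812881e-04  9.39960904e-04 -9.99999441e-01] p [490.87715767  74.39256343 245.31176217] F [-0.3  0.2 -0.3] w 0.0025968646290075487 0.0 18.975
(495, 51.5, 250) share [-0.0924 -0.0109 -0.0188] rows 0.379657736646378
(495, 51.5, 178) share [-3.00e-04  1.00e-04  2.88e-01] rows 1.1520000000000001
```

```bash
python3 -m creep '[[-0.0924,-0.011,0,0,0],[0,0,0.1,0,0],[0,0,0.12,0,0],[0,0,0.05,0,0],[0,0,0,0,0],[0,0,0,0,0]]' | grep -E "pos|force"
python3 -c "
from h import *
go((495,51.5,172))
a=grab('scene');b=grab('top')
c=lambda d,x,y:cv2.resize(d['frame'][y:y+75,x:x+100,::-1],(400,300),interpolation=cv2.INTER_CUBIC)
cv2.imwrite('pics/crop7.png',np.hstack([c(a,195,140),c(b,130,140)]))"
```

```text
tool_pos: [496.0, 50.8, 178.7]
wrist_force: [0.5, -0.2, -0.1]
grip_force: 0.0
yaw 16.92377956982812 z [ 1.58885898e-03  4.75439257e-04 -9.99998625e-01] p [495.96000263  50.79361754 178.72116255] F [ 0.5 -0.2 -0.1] w 0.00035637197730696313 0.0 19.725
(495, 51.5, 172) share [ 0.0038 -0.0029  0.0269] rows 0.10921638821335554
```

View pics/crop7.png

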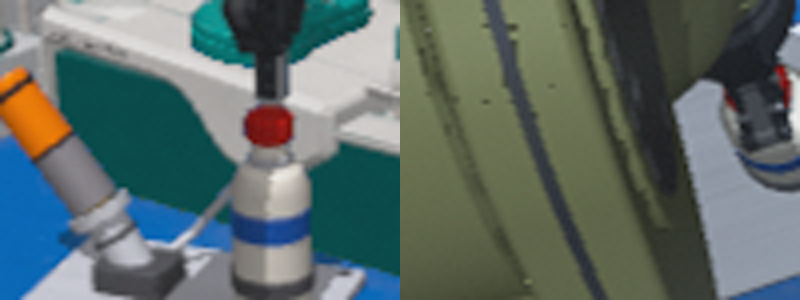

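The fingertips are centred above the red cap, at crop (270,105), and the tube is still on. There is a faint brownish line at its mouth, near (100,205), so I check those pixels numerically.

Run:
```python
from h import *; from fit import *
A,B=pickle.load(open("d2.pkl","rb"));C=grab("scene")
O=np.array([454.5,191.5,75.])
for nm,d in(("before",S),("seated d2",A),("now",C)):
    f=d["frame"][178:203,205:230];h=cv2.cvtColor(f,cv2.COLOR_RGB2HSV);m=cv2.inRange(h,(8,70,40),(32,255,255))>0
    print(nm,m.sum(),(np.argwhere(m)[:,::-1]+[205,178]).tolist()[:12])
for s in range(-6,25,2):
    uv=proj(C,O+s*a)[0];g=lambda d:cv2.getRectSubPix(d["frame"],(1,1),(float(uv[0]),float(uv[1])))[0,0].tolist();print(s,np.round(uv,1),g(A),g(C))
print(proj(C,O+12*a)-proj(C,O+2*a))
```

```text
before 97 [[211, 179], [212, 179], [213, 179], [214, 179], [210, 180], [211, 180], [212, 180], [213, 180], [214, 180], [215, 180], [210, 181], [211, 181]]
seated d2 4 [[205, 178], [220, 190], [219, 191], [217, 192]]
now 3 [[205, 178], [220, 190], [219, 191]]
-6 [220.4 192.7] [128, 128, 132] [179, 178, 185]
-4 [220.1 192.2] [125, 126, 128] [175, 174, 180]
-2 [219.7 191.7] [119, 116, 112] [159, 155, 155]
0 [219.4 191.1] [113, 102, 86] [131, 121, 108]
2 [219.  190.6] [107, 96, 80] [125, 114, 101]
4 [218.7 190. ] [100, 94, 90] [133, 127, 127]
6 [218.3 189.5] [96, 93, 95] [134, 130, 134]
8 [218.  188.9] [95, 92, 96] [135, 132, 136]
10 [217.6 188.4] [95, 92, 96] [134, 131, 137]
12 [217.3 187.9] [95, 92, 96] [134, 130, 137]
14 [217.  187.3] [96, 93, 97] [134, 130, 136]
16 [216.6 186.8] [96, 93, 97] [134, 131, 137]
18 [216.3 186.2] [96, 93, 97] [134, 131, 137]
20 [215.9 185.7] [97, 94, 99] [134, 130, 137]
22 [215.6 185.1] [105, 102, 107] [134, 130, 137]
24 [215.2 184.6] [113, 110, 115] [134, 131, 137]
[[-1.72507136 -2.71321381]]
```

The line amounts to about 1 mm of brass on the upper side only. That is the gap the droop leaves within the bore's 3 mm play, and it did not change under the 38 N push. The tube counts as seated, so I press the cap.

```bash
python3 -m creep '[[-0.003,-0.002,0.025,0,0],[0,0,0.014,0,0],[0,0,0.014,0,0],[0,0,0.012,0,0],[0,0,0.008,0,0],[0,0,0,0,0]]' | grep -E "pos|wrist"
python3 -m creep '[[0,0,0.008,0,0],[0,0,0,0,0],[0,0,0,0,0]]' | grep -E "pos|wrist"
```

```text
tool_pos: [495.2, 49.1, 161.9]
wrist_force: [-6.0, -0.9, 26.6]
tool_pos: [495.2, 49.1, 161.6]
wrist_force: [-10.5, -1.2, 44.1]
```

The cap bottomed at z = 162 mm. I release straight up and move clear.

```bash
python3 -m creep '[[0,0,-0.03,0,0],[0,0,-0.05,0,0],[0,0,-0.1,0,0],[0,0,-0.15,0,0],[0,0,-0.1,0,0],[0,0,0,0,0],[-0.1,-0.1,0,0,0],[-0.1,-0.1,0,0,0],[0,0,0,0,0],[0,0,0,0,0]]' | grep -E "pos|wrist"
python3 - <<'E'
from h import *; from fit import *
C=grab("scene")
for d in(S,C):
    f=d["frame"][155:185,250:276].astype(int);m=(f[...,0]>90)&(f[...,1]<60)&(f[...,2]<60);print("cap red rows",np.argwhere(m)[:,0].min()+155,m.sum())
    f=d["frame"][178:203,205:230];print("brass",(cv2.inRange(cv2.cvtColor(f,cv2.COLOR_RGB2HSV),(8,70,40),(32,255,255))>0).sum())
for n,w in(("bottle",(300,218,22,40)),("beaker",(332,245,22,32))):
    x,y,W,H=w;print(n,np.abs(S["frame"][y:y+H,x:x+W].astype(int)-C["frame"][y:y+H,x:x+W]).mean())
go()
E
```

```text
tool_pos: [461.8, -12.3, 264.6]
wrist_force: [-0.4, 1.0, 0.4]
cap red rows 167 97
brass 97
cap red rows 167 95
brass 3
bottle 6.351136363636364
beaker 6.785511363636363
yaw 16.966370165942646 z [-2.98250362e-04  8.54312956e-04 -9.99999591e-01] p [462.12911689 -11.94319771 264.69906136] F [-0.4 -0.6  0.5] w 0.0031675230103865417 0.0 22.3
```

```bash
python3 -c "
from rig import arm
print(arm.sign_off())"
```

```text
the job is handed in; nothing more can be done
None
```

The tube is pushed home on the spigot and released, the red cap was then pressed fully down and sprang back up, the bottle and beaker were not touched, and the job was handed in at about 22 s (the tube droops slightly in its bore's play, leaving roughly 1 mm of brass visible on the upper side).

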